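# Sweep the slide tray's covers shut

### The job

Close up the slide tray: run your fingertips lightly along its row of five standing covers, from the rounded end of the tray to the square end, folding the covers flat over their slides one after another. Do not pick up the tray or push it away, do not press hard on it, and leave the other things on the table where they are.

Things in the scene. Friction and masses are not known exactly. Their poses are not given: they have to be found in the camera images.
- tray: loose grey steel slide tray, 1.6 to 2.3 kg: a plate 100 mm wide (its x), 220 mm long (its y), 10 mm thick, plus a half-round end of radius 50 mm at its -y end (the rounded end); the +y end is square. Origin under the centre of the 100 x 220 mm rectangle, on the table; z up. Five flat slides lie in a row along y, each under its own hinged cover. The middle of the row is at x = 0
- cover1 (a joint): hinge angle of cover 1 (next to the rounded end): 0 shut and flat, 1.57 upright, at most 1.9; starts at 1.0 to 1.7. It folds down towards the tray's +y (square end). The hinge is slightly stiff (0.015 N m) and stays where it is left. Hinge line along the tray's x, at tray y = -97 mm, 15.5 mm above the table
- cover1_edge (a point): middle of the free edge of cover 1: a bare metal plate 70 mm wide (along the tray's x, centred), 2.5 mm thick, reaching 34 mm from its hinge; shut, its upper face is 17 mm above the table
- cover2 (a joint): hinge angle of cover 2 (second): 0 shut and flat, 1.57 upright, at most 1.9; starts at 1.0 to 1.7. It folds down towards the tray's +y (square end). The hinge is slightly stiff (0.015 N m) and stays where it is left. Hinge line along the tray's x, at tray y = -57 mm, 15.5 mm above the table
- cover2_edge (a point): middle of the free edge of cover 2: a bare metal plate 70 mm wide (along the tray's x, centred), 2.5 mm thick, reaching 34 mm from its hinge; shut, its upper face is 17 mm above the table
- cover3 (a joint): hinge angle of cover 3 (third): 0 shut and flat, 1.57 upright, at most 1.9; starts at 1.0 to 1.7. It folds down towards the tray's +y (square end). The hinge is slightly stiff (0.015 N m) and stays where it is left. Hinge line along the tray's x, at tray y = -17 mm, 15.5 mm above the table
- cover3_edge (a point): middle of the free edge of cover 3: a bare metal plate 70 mm wide (along the tray's x, centred), 2.5 mm thick, reaching 34 mm from its hinge; shut, its upper face is 17 mm above the table
- cover4 (a joint): hinge angle of cover 4 (fourth): 0 shut and flat, 1.57 upright, at most 1.9; starts at 1.0 to 1.7. It folds down towards the tray's +y (square end). The hinge is slightly stiff (0.015 N m) and stays where it is left. Hinge line along the tray's x, at tray y = 23 mm, 15.5 mm above the table
- cover4_edge (a point): middle of the free edge of cover 4: a bare metal plate 70 mm wide (along the tray's x, centred), 2.5 mm thick, reaching 34 mm from its hinge; shut, its upper face is 17 mm above the table
- cover5 (a joint): hinge angle of cover 5 (next to the square end): 0 shut and flat, 1.57 upright, at most 1.9; starts at 1.0 to 1.7. It folds down towards the tray's +y (square end). The hinge is slightly stiff (0.015 N m) and stays where it is left. Hinge line along the tray's x, at tray y = 63 mm, 15.5 mm above the table
- cover5_edge (a point): middle of the free edge of cover 5: a bare metal plate 70 mm wide (along the tray's x, centred), 2.5 mm thick, reaching 34 mm from its hinge; shut, its upper face is 17 mm above the table
- dropper: bystander: amber glass dropper bottle, 30 mm across, 62 mm tall, standing upright behind the tray (beyond its +x side); origin under its centre
- jar: bystander: white screw-top jar, 48 mm across, 50 mm tall, standing beyond the square end of the tray; origin under its centre
- mailer: bystander: white flat slide case, 34 x 88 x 18 mm, lying beside the tray's -x side; origin under its centre
- beaker: bystander: glass beaker, 68 mm across, 85 mm tall, far to the left; origin under its centre
- petri: bystander: clear closed dish, 90 mm across, 16 mm tall, far to the right; origin under its centre
- tally: bystander: round steel hand tally counter, 48 mm across, 46 mm tall with its thumb key, far to the right; origin under its centre
- brush: bystander: lens brush, 150 mm long, lying far to the left

How it is judged:
By the outcome, as a careful person would: the job done as asked, in the order asked, and still so for the second after the job is handed in, with the robot touching nothing.
It also fails if it takes over 40 s, if anything falls off the work surface, if the arm or the gripper's body presses on something with over 40 N, if the wrist force passes 120 N, or if a joint passes its speed limit or range.

### The arm

A 6-joint arm with a two-finger parallel gripper is mounted at the origin on the work surface. World frame = base frame: x ahead of the robot, y to its left, z up, the work surface at z = 0. Lengths are in m, angles in rad, forces in N, time in s.
With the tool pointing down it reaches from about 0.35 to 0.775 m from the base axis. Payload 7.3 kg.
Tool frame: the origin (TCP) lies on the centre line of the jaws, within the pads' length; the fingertips stand 11 mm ahead of it and the grasp point (between the pads) lies 8 mm behind it; y points along the fingers, z is the direction in which the jaws open and shut, and the axes are right-handed (so a half turn about y gives the same grasp; the last joint's range is limited). The gripper opens to 92 mm and grips with 3 to 60 N. Pads are 19 mm wide; open, the fingers measure 130 mm over their backs; the gripper's body (75 mm by 190 mm) begins 47 mm behind the grasp point.
Start: joints at [1.119, 0.342, 1.524, -0, 1.275, -0.146], TCP at [0.158, 0.501, 0.238] pointing down, gripper open.
Joint ranges: [-2.53, 2.53], [-0.77, 2.02], [0.04, 2.7], [-1, 4.14], [0.28, 2.66], [-3.11, 3.11]. Speed limits (rad/s): [2.57, 2.57, 3.14, 3.14, 3.14, 3.14].

### API

Orientations are given as [roll, pitch, yaw] about the fixed x, y, z axes, in that order (R = Rz(yaw) Ry(pitch) Rx(roll)).
In Python, from cell import robot, cams gives the robot as it stands.
- The arm moves only by the tool apply_moves, never from a script. Its argument "plan" is a list of rows, each a list of 7 numbers: the shift along the tool's x, y, z in m, then the turn, a rotation vector about the tool's x, y, z in degrees, then the gripper command: -1 is fully open, 1 is shut, values between are in proportion. A call has exactly 5 rows; each row is the pose to reach, as a shift and turn from the pose commanded when the call began, along the tool's axes at that moment; what a row does not reach only later rows make up. A row lasts 1/8 s, in which the tool goes at most 62.5 mm and 10.7 degrees, less where a joint would pass 70% of its speed; a pose out of reach is approached as far as the arm can. A call with a gripper value outside its range is refused whole. The fingers move at their own pace and stop on an object; "squeeze" is the grip in N (left out, the last holds). Time passes only in rows, so rows that repeat a pose let the fingers close, or fill a call up. It gives the time, the measured TCP pose, the force and the opening at its end, in the units of the state.
- robot.observe(): the state, without advancing time (a new reading comes with each control period).
- cams.read_camera(name): name is "scene" or "top" or "wrist"; returns the picture (420x560x3 uint8, blue, green, red); there is no depth.
- cams.calibration(name): a dict with "fx", "fy", "cx", "cy" (pixels), "extrinsics" (4x4, takes a point from world to camera coordinates); the wrist camera has in their place "T_tool_cam" (4x4, takes a point from camera to tool coordinates, whose origin is the TCP and whose axes are the tool frame's). Camera axes: x right, y up, looking along -z (the intrinsics and any distortion apply to the point x, -y, -z); pixel columns grow to the right and rows downward; lengths in m; the calibration is good to about 2 mm. A picture is of the moment at which its call begins: read the wrist's pose just before it. calibration takes no time and is no camera call.
- robot.hand_in(): hands the job in, once; it reports no verdict.
The state is a dict: "time": time; "qpos": joint angles; "qvel": joint speeds; "joint_efforts": joint torques, N m; "tool_pos": TCP position; "tool_rot": TCP orientation; "contact_force": force on the tool from outside, world axes, zero at the start; "torque": the same for the moment, N m; "opening": finger opening in m.
Only numpy, scipy, OpenCV 4.12 (cv2) and the standard library are available. Lean on these libraries where they do the work, as an engineer would, in place of code of your own. Each camera call takes 0.05 s, during which the arm holds its last target. There are 200 camera calls.

## Working session

There is one attempt and no reset: what is moved stays moved. The work goes in short steps, Python scripts to look and compute and a tool call to move; the robot and the scene stay as the last step left them, time stands still between calls to the robot, and variables do not carry over. Pictures are saved under pics/ and viewed, about 8 in all and at most 12, crops included, and the job is handed in when it is done.

Besides the shell and the picture viewer there is one more tool, called after ">>>" as name([rows], argument=value, ...), one row to a line, values as JSON. apply_moves: Moves the arm, as the interface text tells. Its arguments: {"type":"object","properties":{"plan":{"type":"array","items":{"type":"array","items":{"type":"number"}}},"squeeze":{"type":"number"}},"required":["plan"]}

```bash
mkdir -p pics; ls
python3 - <<'E'
from cell import robot,cams
import cv2,numpy as np
np.set_printoptions(precision=4,suppress=True)
for n in("top","scene"):
    cv2.imwrite(f"pics/{n}1.png",cams.read_camera(n))
for n in("top","scene","wrist"): print(cams.calibration(n))
print(robot.observe())
E
```

```text
pics
{'fx': 402.6195847662413, 'fy': 402.6195847662413, 'cx': 289.7843513945102, 'cy': 210.97892763995537, 'extrinsics': array([[ 0.0047, -0.9999, -0.0152,  0.0193],
       [ 0.9989,  0.004 ,  0.0469, -0.5448],
       [-0.0468, -0.0154,  0.9988, -1.028 ],
       [ 0.    ,  0.    ,  0.    ,  1.    ]])}
{'fx': 494.0594097466583, 'fy': 494.0594097466583, 'cx': 281.6131922415588, 'cy': 214.82689638308955, 'extrinsics': array([[ 0.4326,  0.9016, -0.0096, -0.2357],
       [-0.4739,  0.2364,  0.8483,  0.2141],
       [ 0.767 , -0.3624,  0.5295, -1.6197],
       [ 0.    ,  0.    ,  0.    ,  1.    ]])}
{'fx': 332.7892117236256, 'fy': 332.7892117236256, 'cx': 282.66074086997077, 'cy': 210.85180892512668, 'T_tool_cam': array([[ 0.    , -0.9668, -0.2554, -0.0688],
       [ 0.0007,  0.2554, -0.9668, -0.146 ],
       [ 1.    , -0.0002,  0.0007,  0.001 ],
       [ 0.    ,  0.    ,  0.    ,  1.    ]])}
{'time': 0.1, 'qpos': array([ 1.119 ,  0.3426,  1.5249, -0.    ,  1.2754, -0.146 ]), 'qvel': array([ 0.0003, -0.0011, -0.004 ,  0.0001,  0.0035, -0.0009]), 'joint_efforts': array([  0.0012, -43.2009, -24.4694,   0.0718,   0.0526,  -0.0001]), 'tool_pos': array([0.1579, 0.5003, 0.2371]), 'tool_rot': array([-1.5722,  0.0002, -0.3058]), 'contact_force': array([-0.1276,  0.0809, -0.2169]), 'torque': array([ 0.0101, -0.0201,  0.0245]), 'opening': 0.09122817246265824}
```

View pics/top1.png

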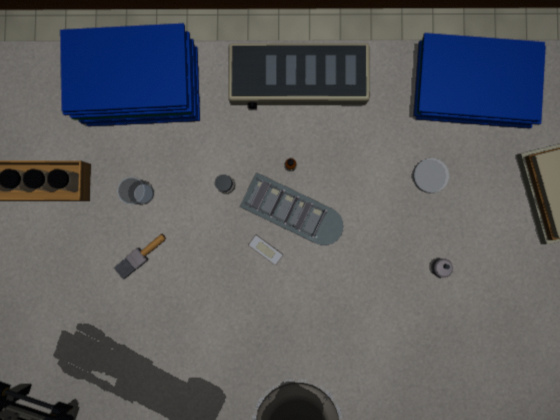

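View pics/scene1.png

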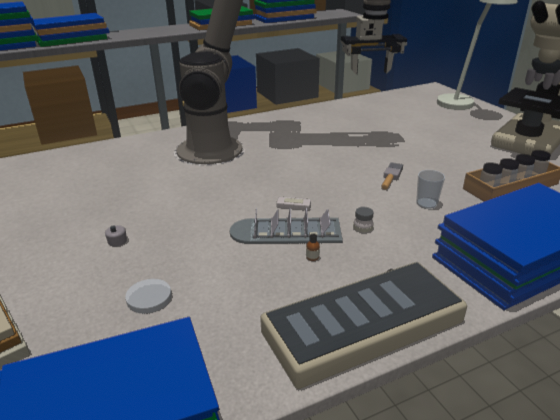

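The top view shows the tray centred near (292,208), with its rounded end at right (340,230) and its square end at left (250,190). The dropper is at (290,164), the jar at (225,184) and the mailer at (266,249). Next I'll segment the tray.

```bash
cat > h.py <<'E'
import numpy as np, cv2
from cell import robot,cams
from scipy.spatial.transform import Rotation as Ro
np.set_printoptions(precision=4,suppress=True)
def ray(n,uv,z,T=None):
    c=cams.calibration(n); uv=np.atleast_2d(uv).astype(float)
    d=np.c_[(uv[:,0]-c['cx'])/c['fx'],-(uv[:,1]-c['cy'])/c['fy'],-np.ones(len(uv))]
    if n=='wrist':
        M=T@c['T_tool_cam']
    else: M=np.linalg.inv(c['extrinsics'])
    d=d@M[:3,:3].T; o=M[:3,3]
    return o+d*((z-o[2])/d[:,2])[:,None]
def toolT():
    s=robot.observe(); T=np.eye(4); T[:3,:3]=Ro.from_euler('xyz',s['tool_rot']).as_matrix(); T[:3,3]=s['tool_pos']; return T
E
python3 - <<'E'
from h import *
im=cv2.imread('pics/top1.png')
b,g,r=[im[...,i].astype(int) for i in range(3)]
for p in [(330,230),(320,225),(265,215),(250,140),(380,250)]: print(p,im[p[1],p[0]])
m=((g-r>=5)&(g<150)).astype(np.uint8)*255
roi=np.zeros_like(m); roi[165:255,232:355]=255
m=cv2.morphologyEx(m&roi,cv2.MORPH_CLOSE,np.ones((7,7)))
cs,_=cv2.findContours(m,cv2.RETR_EXTERNAL,cv2.CHAIN_APPROX_NONE)
c=max(cs,key=cv2.contourArea); print(cv2.contourArea(c))
w=ray('top',c[:,0],0.01)[:,:2]
(ce,sz,an)=cv2.minAreaRect((w*1000).astype(np.float32)); print(ce,sz,an)
print(cv2.boxPoints((ce,sz,an)))
big=cv2.resize(im[160:260,225:360],None,fx=5,fy=5,interpolation=cv2.INTER_CUBIC)
cv2.drawContours(big,[((c-[225,160])*5+2)],-1,(0,0,255),1)
cv2.imwrite('pics/crop1.png',big)
E
```

```text
(330, 230) [93 88 80]
(320, 225) [89 86 78]
(265, 215) [87 85 75]
(250, 140) [114 118 121]
(380, 250) [112 116 118]
3608.5
(544.1193237304688, 10.677261352539062) (267.1209411621094, 98.4813232421875) 64.66019439697266
[[ 442.4543  -88.9584]
 [ 531.4603 -131.1071]
 [ 645.7843  110.313 ]
 [ 556.7783  152.4616]]
```

View pics/crop1.png

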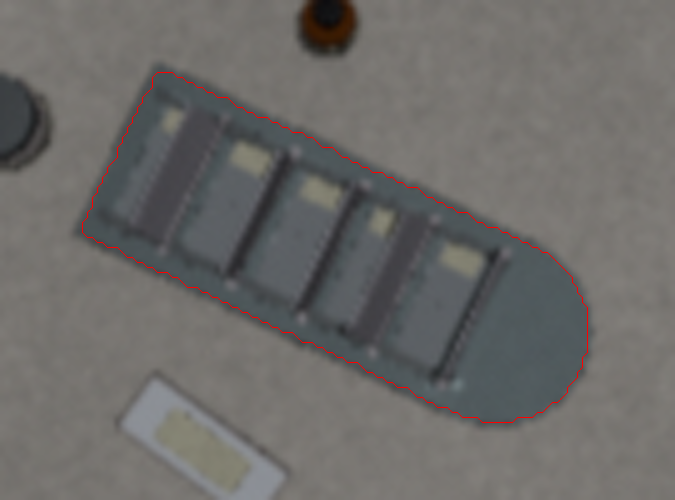

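The tray fit looks good: 267 x 98 mm against 270 x 100 mm, yaw about -25.35°, and the origin near (0.555, 0.033). I'll move above it with the jaws along the tray's x and the gripper shut.

>>> apply_moves([
  [0.52, 0, -0.327, 0, 97.8, 0, 1],
  [0.52, 0, -0.327, 0, 97.8, 0, 1],
  [0.52, 0, -0.327, 0, 97.8, 0, 1],
  [0.52, 0, -0.327, 0, 97.8, 0, 1],
  [0.52, 0, -0.327, 0, 97.8, 0, 1],
], squeeze=10)

```text
time: 0.72
tool_pos: [0.3611, 0.2607, 0.2376]
tool_rot: [-1.571, 0.0, -1.249]
contact_force: [0.5, 1.4, 0.0]
opening: 0.0463
```

>>> apply_moves([
  [0.281, 0, 0.11, 0, 44.3, 0, 1],
  [0.281, 0, 0.11, 0, 44.3, 0, 1],
  [0.281, 0, 0.11, 0, 44.3, 0, 1],
  [0.281, 0, 0.11, 0, 44.3, 0, 1],
  [0.281, 0, 0.11, 0, 44.3, 0, 1],
])

```text
time: 1.35
tool_pos: [0.5558, 0.0295, 0.2373]
tool_rot: [-1.571, -0.0, -2.02]
contact_force: [-0.2, 0.8, 1.1]
opening: 0.0011
```

Run:
```python
from h import *
s=robot.observe(); T=toolT(); im=cams.read_camera('wrist'); np.save('T.npy',T)
print(s['tool_pos'],np.degrees(s['tool_rot']),s['qpos'],s['opening'],s['qvel'])
cv2.imwrite('pics/w1.png',im)
```

```text
[0.5558 0.0295 0.2373] [ -90.034    -0.0064 -115.7484] [-0.0847  0.4008  1.436   0.0001  1.3054  0.3647] 0.001109533922584486 [-0.5508  0.4307 -0.6604  0.0067  0.2302 -0.4235]
```

View pics/w1.png

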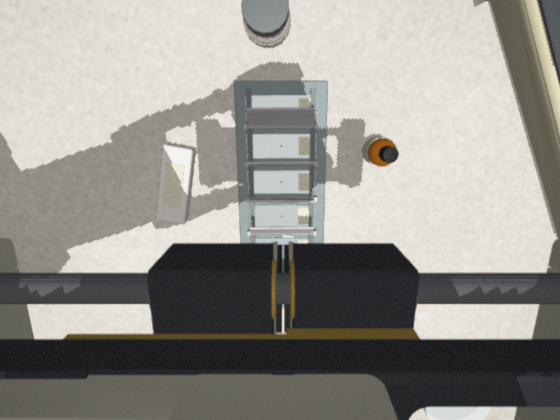

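The wrist view shows the tray's square end at (235..327, 81), with the covers clear and the gripper shut at x≈283. I'll measure the tray edges with the arm settled.

Run:
```python
from h import *
cams.read_camera('wrist')
cams.read_camera('wrist')
T=toolT(); im=cams.read_camera('wrist'); cv2.imwrite('pics/w2.png',im)
s=robot.observe(); print(s['time'],s['tool_pos'],np.degrees(s['tool_rot']),s['qvel'],s['contact_force'])
g=im[...,1].astype(int); r=im[...,2].astype(int); b=im[...,0].astype(int)
m=((b-r)>12).astype(np.uint8)*255
roi=np.zeros_like(m); roi[60:238,222:345]=255
m=cv2.morphologyEx(m&roi,cv2.MORPH_CLOSE,np.ones((9,9)))
cv2.imwrite('pics/m2.png',m)
c=max(cv2.findContours(m,0,1)[0],key=cv2.contourArea); print(cv2.boundingRect(c))
L=[];Rr=[];Tp=[]
for y in range(95,230,3):
    x=np.where(m[y])[0]; L.append((x.min()-.5,y)); Rr.append((x.max()+.5,y))
for x in range(245,318,3):
    Tp.append((x,np.where(m[:,x])[0].min()-.5))
def fit(P):
    w=ray('wrist',P,0.01,T)[:,:2]; l=cv2.fitLine(w.astype(np.float32),cv2.DIST_HUBER,0,1e-3,1e-3).ravel()
    n=np.array([-l[1],l[0]]); return l,abs((w-l[2:])@n).mean()
fl,fr,ft=[fit(P) for P in(L,Rr,Tp)]
for n,f in zip('LRT',(fl,fr,ft)): print(n,f[0],np.degrees(np.arctan2(f[0][1],f[0][0]))%180,f[1])
def X(a,b):
    t=np.linalg.solve(np.c_[a[:2],-b[:2]],b[2:]-a[2:]); return a[2:]+t[0]*a[:2]
cl,cr=X(fl[0],ft[0]),X(fr[0],ft[0]); print(cl,cr,np.linalg.norm(cl-cr))
print('top-cam: angle',np.degrees(np.arctan2(241.42,114.32)))
mid=(cl+cr)/2; d=fl[0][:2]/np.linalg.norm(fl[0][:2])+fr[0][:2]; d/=np.linalg.norm(d); d*=np.sign(d[1])
print('origin',mid-.11*d,'dir',d)
```

```text
1.55 [0.5545 0.0311 0.2368] [ -90.1162   -0.0205 -115.6259] [ 0.0369 -0.025   0.024   0.0036  0.0019  0.0002] [-0.007   0.1904  0.3164]
(304, 82, 23, 45)Traceback (most recent call last):
  File "<stdin>", line 14, in <module>
    return umr_minimum(a, axis, None, out, keepdims, initial, where)
ValueError: zero-size array to reduction operation minimum which has no identity
```

```bash
cat > fit.py <<'E'
from h import *
T=np.load('T2.npy') if 0 else toolT()
im=cv2.imread('pics/w2.png').astype(int)
g=im[...,1];r=im[...,2];b=im[...,0]
print((b-r)[140,225:340:3],(b-r)[60:100:3,280])
m=((100*(b-r)/(b+r+1))>-0.5).astype(np.uint8)*255
m=(cv2.GaussianBlur((100*(b-r)/(b+r+1)).astype(np.float32),(3,3),0)>0.5).astype(np.uint8)*255
roi=np.zeros_like(m); roi[60:238,222:345]=255
m=cv2.morphologyEx(m&roi,cv2.MORPH_CLOSE,np.ones((5,5)))
c=max(cv2.findContours(m,0,1)[0],key=cv2.contourArea); print(cv2.boundingRect(c))
m=np.zeros_like(m); cv2.drawContours(m,[c],-1,255,-1)
cv2.imwrite('pics/m2.png',m)
L=[];Rr=[];Tp=[]
for y in range(95,230,3):
    x=np.where(m[y])[0]; L.append((x.min()-.5,y)); Rr.append((x.max()+.5,y))
for x in range(245,318,3): Tp.append((x,np.where(m[:,x])[0].min()-.5))
def fit(P):
    w=ray('wrist',P,0.01,T)[:,:2]; l=cv2.fitLine(w.astype(np.float32),cv2.DIST_HUBER,0,1e-3,1e-3).ravel()
    n=np.array([-l[1],l[0]]); return l*np.r_[np.sign(l[1]) if abs(l[1])>.6 else 1,np.sign(l[1]) if abs(l[1])>.6 else 1,1,1],abs((w-l[2:])@n).mean()
fl,fr,ft=[fit(P) for P in(L,Rr,Tp)]
for n,f in zip('LRT',(fl,fr,ft)): print(n,f[0],np.degrees(np.arctan2(f[0][1],f[0][0])),f[1])
def X(a,b):
    t=np.linalg.solve(np.c_[a[:2],-b[:2]],b[2:]-a[2:]); return a[2:]+t[0]*a[:2]
cl,cr=X(fl[0],ft[0]),X(fr[0],ft[0]); print(cl,cr,np.linalg.norm(cl-cr))
mid=(cl+cr)/2; d=fl[0][:2]+fr[0][:2]; d/=np.linalg.norm(d)
print('origin',mid-.11*d,'dir',d,np.degrees(np.arctan2(d[1],d[0]))-90)
print('top: 64.66 deg origin .5548 .0349 approx', np.array([.5441,.0107])+.025*np.array([.428,.904]))
E
python3 fit.py
```

```text
[-12 -10 -12 -13   4   8   7   8   4   8   7   7   6   5   8   9   7   7
   4   7   5   7   8   9   8 -22 -21 -20 -24   1   2   8   8  11  -9 -11
 -11 -13 -11] [-13 -11 -10 -11 -11  -9 -11   2   8   8   9   6   7   8]
(235, 81, 93, 157)
L [0.4292 0.9032 0.526  0.09  ] 64.58372 0.0003035619148827005
R [0.4299 0.9029 0.6178 0.0547] 64.535706 0.0002873022086142868
T [ 0.9015 -0.4327  0.5955  0.1359] -25.639805035972845 6.19552898484541e-09
[0.5566 0.1545] [0.6451 0.1121] 0.09816739933760825
origin [0.5536 0.034 ] dir [0.4296 0.903 ] -25.440292
top: 64.66 deg origin .5548 .0349 approx [0.5548 0.0333]
```

Both fits agree within 1.5 mm: origin (0.554, 0.034), yaw -25.4°. The tool frame already lines up with the tray (tool x = -tray y, tool z = +tray x). I'll move down behind cover 1.

>>> apply_moves([
  [0.06, 0, -0.001, 0, 0, 0, 1],
  [0.123, 0, -0.002, 0, 0, 0, 1],
  [0.123, 0.06, -0.002, 0, 0, 0, 1],
  [0.123, 0.12, -0.002, 0, 0, 0, 1],
  [0.123, 0.165, -0.002, 0, 0, 0, 1],
])

```text
time: 2.17
tool_pos: [0.4984, -0.0768, 0.071]
tool_rot: [-1.573, 0.0, -2.015]
contact_force: [-0.6, 1.0, -0.3]
opening: 0.0004
```

>>> apply_moves([
  [0, 0.015, 0, 0, 0, 0, 1],
  [0, 0.015, 0, 0, 0, 0, 1],
  [0, 0.015, 0, 0, 0, 0, 1],
  [0, 0.015, 0, 0, 0, 0, 1],
  [0, 0.015, 0, 0, 0, 0, 1],
])

```text
time: 2.8
tool_pos: [0.5005, -0.0785, 0.0587]
tool_rot: [-1.569, 0.0, -2.016]
contact_force: [0.1, -0.3, 0.4]
opening: 0.0004
```

```bash
cat > st.py <<'E'
from h import *
s=robot.observe(); p=s['tool_pos']; d=np.array([.4296,.903]); q=p[:2]-[.554,.034]
print('t %.2f tray x %.1f y %.1f z %.1f mm; tip front y %.1f tip z %.1f'%(s['time'],1e3*(q@[d[1],-d[0]]),1e3*(q@d),1e3*p[2],1e3*(q@d)+9.5,1e3*p[2]-11),s['contact_force'],np.degrees(s['tool_rot']))
E
python3 st.py
python3 - <<'E'
import numpy as np
for th in [1.9,1.7,1.4,1.1,.8,.55,.35,.2,.08,0]:
    print(th,round(28*np.cos(th)-1.5*np.sin(th),1),round(15.5+28*np.sin(th)+1.5*np.cos(th),1))
E
```

```text
t 2.80 tray x 0.0 y -124.6 z 58.7 mm; tip front y -115.1 tip z 47.7 [ 0.052  -0.2833  0.3811] [ -89.893     0.0196 -115.5328]
1.9 -10.5 41.5
1.7 -5.1 43.1
1.4 3.3 43.3
1.1 11.4 41.1
0.8 18.4 36.6
0.55 23.1 31.4
0.35 25.8 26.5
0.2 27.1 22.5
0.08 27.8 19.2
0 28.0 17.0
```

>>> apply_moves([
  [-0.008, 0.004, 0, 0, 0, 0, 1],
  [-0.013, 0.005, 0, 0, 0, 0, 1],
  [-0.021, 0.005, 0, 0, 0, 0, 1],
  [-0.029, 0.007, 0, 0, 0, 0, 1],
  [-0.036, 0.011, 0, 0, 0, 0, 1],
])

```text
time: 3.42
tool_pos: [0.5158, -0.0454, 0.0466]
tool_rot: [-1.57, 0.0, -2.016]
contact_force: [-0.7, -0.1, 0.4]
opening: 0.0009
```

>>> apply_moves([
  [-0.005, 0.005, 0, 0, 0, 0, 1],
  [-0.008, 0.01, 0, 0, 0, 0, 1],
  [-0.009, 0.014, 0, 0, 0, 0, 1],
  [-0.01, 0.017, 0, 0, 0, 0, 1],
  [-0.01, 0.018, 0, 0, 0, 0, 1],
])

```text
time: 4.05
tool_pos: [0.5197, -0.0369, 0.0285]
tool_rot: [-1.571, 0.0, -2.017]
contact_force: [-0.1, -0.0, 0.1]
opening: 0.0001
```

```bash
python3 st.py
python3 - <<'E'
from h import *
im=cams.read_camera('scene'); cv2.imwrite('pics/s2.png',cv2.resize(im[180:260,210:390],None,fx=4,fy=4,interpolation=cv2.INTER_CUBIC))
E
python3 st.py
```

```text
t 4.05 tray x -0.5 y -78.8 z 28.5 mm; tip front y -69.3 tip z 17.5 [-0.0612 -0.0282  0.0885] [ -90.0156    0.0048 -115.546 ]
t 4.10 tray x -0.5 y -78.8 z 28.5 mm; tip front y -69.3 tip z 17.5 [-1.2866  0.5599 -0.3139] [ -90.0192    0.0034 -115.5473]
```

View pics/s2.png

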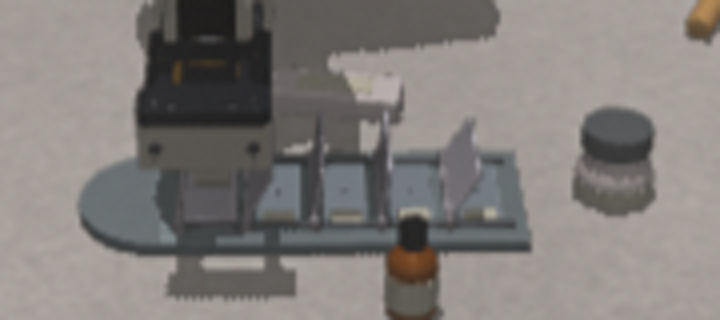

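Cover 1 lies under the fingertips near (210,200) in the crop, and covers 2-5 still stand. I'll press lightly to seat it.

>>> apply_moves([
  [0, 0.0003, 0, 0, 0, 0, 1],
  [0, 0.0006, 0, 0, 0, 0, 1],
  [0, 0.001, 0, 0, 0, 0, 1],
  [0, 0.001, 0, 0, 0, 0, 1],
  [0, 0.001, 0, 0, 0, 0, 1],
])

```text
time: 4.72
tool_pos: [0.5198, -0.0369, 0.028]
tool_rot: [-1.571, 0.0, -2.016]
contact_force: [-1.8, -0.4, 4.8]
opening: 0.0001
```

```bash
python3 st.py
```

```text
t 4.72 tray x -0.4 y -78.7 z 28.0 mm; tip front y -69.2 tip z 17.0 [-1.7809 -0.3998  4.8007] [ -89.9836    0.0044 -115.5319]
```

Contact is at tip z = 17.0 mm with 4.8 N, so cover 1 is seated. Next is cover 2, with the same cycle moved 40 mm along.

>>> apply_moves([
  [0, -0.013, 0, 0, 0, 0, 1],
  [0, -0.027, 0, 0, 0, 0, 1],
  [-0.007, -0.0265, 0, 0, 0, 0, 1],
  [-0.015, -0.0265, 0, 0, 0, 0, 1],
  [-0.023, -0.0245, 0, 0, 0, 0, 1],
])

```text
time: 5.35
tool_pos: [0.5298, -0.0154, 0.0519]
tool_rot: [-1.571, -0.0, -2.016]
contact_force: [-0.3, -1.2, 0.4]
opening: 0.0006
```

>>> apply_moves([
  [-0.007, 0.0045, 0, 0, 0, 0, 1],
  [-0.012, 0.0095, 0, 0, 0, 0, 1],
  [-0.015, 0.0145, 0, 0, 0, 0, 1],
  [-0.0165, 0.019, 0, 0, 0, 0, 1],
  [-0.017, 0.0225, 0, 0, 0, 0, 1],
])

```text
time: 5.98
tool_pos: [0.537, -0.0008, 0.0293]
tool_rot: [-1.571, 0.0, -2.017]
contact_force: [-0.7, -0.0, 1.7]
opening: 0.0004
```

>>> apply_moves([
  [0, 0.0008, 0, 0, 0, 0, 1],
  [0, 0.0014, 0, 0, 0, 0, 1],
  [0, 0.002, 0, 0, 0, 0, 1],
  [0, 0.002, 0, 0, 0, 0, 1],
  [0, 0.002, 0, 0, 0, 0, 1],
])

```text
time: 6.6
tool_pos: [0.5371, -0.0009, 0.028]
tool_rot: [-1.57, 0.0, -2.016]
contact_force: [-1.1, -1.7, 4.3]
opening: 0.0008
```

```bash
python3 st.py
```

```text
t 6.60 tray x -0.3 y -38.8 z 28.0 mm; tip front y -29.3 tip z 17.0 [-1.0736 -1.6675  4.2599] [ -89.9829    0.005  -115.5351]
```

Cover 2 gave the same contact height and force. Next are covers 3 and 4.

>>> apply_moves([
  [0, -0.013, 0, 0, 0, 0, 1],
  [0, -0.027, 0, 0, 0, 0, 1],
  [-0.007, -0.0265, 0, 0, 0, 0, 1],
  [-0.015, -0.0265, 0, 0, 0, 0, 1],
  [-0.023, -0.0245, 0, 0, 0, 0, 1],
])

```text
time: 7.22
tool_pos: [0.547, 0.0206, 0.0519]
tool_rot: [-1.571, -0.0, -2.016]
contact_force: [0.4, -1.0, 0.1]
opening: 0.0005
```

>>> apply_moves([
  [-0.007, 0.0045, 0, 0, 0, 0, 1],
  [-0.012, 0.0095, 0, 0, 0, 0, 1],
  [-0.015, 0.0145, 0, 0, 0, 0, 1],
  [-0.0165, 0.019, 0, 0, 0, 0, 1],
  [-0.017, 0.0225, 0, 0, 0, 0, 1],
])

```text
time: 7.85
tool_pos: [0.5542, 0.0353, 0.0293]
tool_rot: [-1.571, 0.0, -2.017]
contact_force: [-0.2, 0.9, 1.9]
opening: 0.0005
```

>>> apply_moves([
  [0, 0.0008, 0, 0, 0, 0, 1],
  [0, 0.0014, 0, 0, 0, 0, 1],
  [0, 0.002, 0, 0, 0, 0, 1],
  [0, 0.002, 0, 0, 0, 0, 1],
  [0, 0.002, 0, 0, 0, 0, 1],
])

```text
time: 8.48
tool_pos: [0.5543, 0.0352, 0.028]
tool_rot: [-1.57, 0.0, -2.016]
contact_force: [-1.1, -1.0, 4.8]
opening: 0.0002
```

```bash
python3 st.py
python3 - <<'E'
from h import *
im=cams.read_camera('scene'); cv2.imwrite('pics/s3.png',cv2.resize(im[180:260,210:390],None,fx=4,fy=4,interpolation=cv2.INTER_CUBIC))
E
```

```text
t 8.47 tray x -0.2 y 1.2 z 28.0 mm; tip front y 10.7 tip z 17.0 [-1.1173 -0.9843  4.7575] [ -89.9809    0.006  -115.5369]
```

View pics/s3.png

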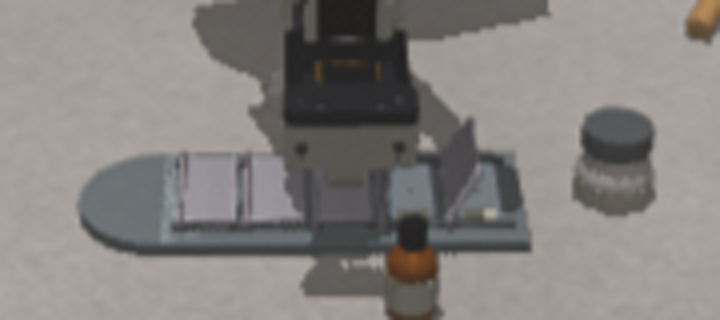

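Covers 1-3 are flat (210, 275 and 345 in the crop), covers 4 and 5 still stand, and the tray hasn't moved.

>>> apply_moves([
  [0, -0.013, 0, 0, 0, 0, 1],
  [0, -0.027, 0, 0, 0, 0, 1],
  [-0.007, -0.0265, 0, 0, 0, 0, 1],
  [-0.015, -0.0265, 0, 0, 0, 0, 1],
  [-0.023, -0.0245, 0, 0, 0, 0, 1],
])

```text
time: 9.15
tool_pos: [0.5643, 0.0567, 0.0519]
tool_rot: [-1.571, -0.0, -2.016]
contact_force: [-0.4, -1.6, 0.1]
opening: 0.0006
```

>>> apply_moves([
  [-0.007, 0.0045, 0, 0, 0, 0, 1],
  [-0.012, 0.0095, 0, 0, 0, 0, 1],
  [-0.015, 0.0145, 0, 0, 0, 0, 1],
  [-0.0165, 0.019, 0, 0, 0, 0, 1],
  [-0.017, 0.0225, 0, 0, 0, 0, 1],
])

```text
time: 9.78
tool_pos: [0.5715, 0.0714, 0.0294]
tool_rot: [-1.571, 0.0, -2.017]
contact_force: [-0.7, -0.3, -0.1]
opening: 0.0005
```

>>> apply_moves([
  [0, 0.0008, 0, 0, 0, 0, 1],
  [0, 0.0014, 0, 0, 0, 0, 1],
  [0, 0.002, 0, 0, 0, 0, 1],
  [0, 0.002, 0, 0, 0, 0, 1],
  [0, 0.002, 0, 0, 0, 0, 1],
])

```text
time: 10.4
tool_pos: [0.5716, 0.0713, 0.028]
tool_rot: [-1.571, 0.0, -2.016]
contact_force: [-0.4, -0.9, 3.8]
opening: 0.0005
```

```bash
python3 st.py
```

```text
t 10.40 tray x -0.2 y 41.2 z 28.0 mm; tip front y 50.7 tip z 17.0 [-0.3949 -0.9137  3.823 ] [ -89.9847    0.0064 -115.5348]
```

>>> apply_moves([
  [0, -0.013, 0, 0, 0, 0, 1],
  [0, -0.027, 0, 0, 0, 0, 1],
  [-0.007, -0.0265, 0, 0, 0, 0, 1],
  [-0.015, -0.0265, 0, 0, 0, 0, 1],
  [-0.023, -0.0245, 0, 0, 0, 0, 1],
])

```text
time: 11.02
tool_pos: [0.5815, 0.0928, 0.0519]
tool_rot: [-1.571, -0.0, -2.016]
contact_force: [-0.1, 0.1, -0.2]
opening: 0.0005
```

>>> apply_moves([
  [-0.007, 0.0045, 0, 0, 0, 0, 1],
  [-0.012, 0.0095, 0, 0, 0, 0, 1],
  [-0.015, 0.0145, 0, 0, 0, 0, 1],
  [-0.0165, 0.019, 0, 0, 0, 0, 1],
  [-0.017, 0.0225, 0, 0, 0, 0, 1],
])

```text
time: 11.65
tool_pos: [0.5887, 0.1075, 0.0294]
tool_rot: [-1.571, 0.0, -2.017]
contact_force: [0.2, -0.9, 0.0]
opening: 0.0005
```

>>> apply_moves([
  [0, 0.0008, 0, 0, 0, 0, 1],
  [0, 0.0014, 0, 0, 0, 0, 1],
  [0, 0.002, 0, 0, 0, 0, 1],
  [0, 0.002, 0, 0, 0, 0, 1],
  [0, 0.002, 0, 0, 0, 0, 1],
])

```text
time: 12.28
tool_pos: [0.5888, 0.1074, 0.028]
tool_rot: [-1.57, 0.0, -2.017]
contact_force: [-1.4, -1.1, 2.7]
opening: 0.0005
```

```bash
python3 st.py
```

```text
t 12.28 tray x -0.1 y 81.3 z 28.0 mm; tip front y 90.8 tip z 17.0 [-1.3987 -1.1192  2.7007] [ -89.9819    0.0102 -115.5372]
```

>>> apply_moves([
  [0, -0.01, 0, 0, 0, 0, 1],
  [0, -0.04, 0, 0, 0, 0, 1],
  [0, -0.09, 0, 0, 0, 0, 1],
  [0, -0.15, 0, 0, 0, 0, 1],
  [0, -0.2, 0, 0, 0, 0, 1],
])

```text
time: 12.9
tool_pos: [0.5889, 0.1075, 0.2308]
tool_rot: [-1.569, 0.001, -2.016]
contact_force: [1.6, 0.0, -0.2]
opening: 0.0005
```

```bash
python3 - <<'E'
from h import *
s=cams.read_camera('scene')[180:260,210:390]; t=cams.read_camera('top'); cv2.imwrite('pics/top2.png',t)
w=cams.read_camera('wrist'); cv2.imwrite('pics/w3.png',w)
cv2.imwrite('pics/end.png',np.vstack([cv2.resize(s,(675,300),interpolation=cv2.INTER_CUBIC),cv2.resize(w[60:320,:],(560,260))[:,:560] if 0 else cv2.resize(w[100:320],(675,265))]))
E
python3 st.py
```

```text
t 13.05 tray x 1.0 y 82.0 z 231.6 mm; tip front y 91.5 tip z 220.6 [ 0.4872  0.3001 -0.7742] [ -89.6288    0.2119 -115.5283]
```

View pics/end.png

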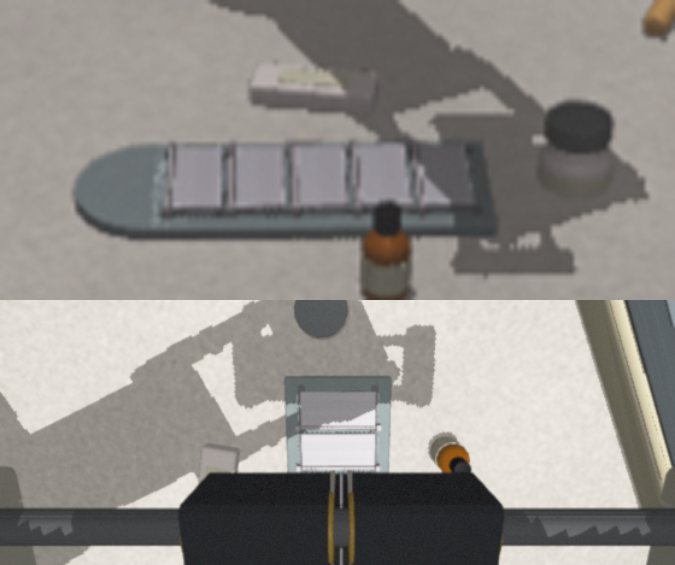

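All five covers lie flat, at x = 195 to 445 in the upper half of the picture. The dropper, jar and mailer haven't moved, and the arm is clear. I'll hand in.

```bash
python3 -c "
from cell import robot
print(robot.hand_in())"
```

```text
the job is handed in; nothing more can be done
None
```

I folded covers 1 to 5 flat in order, from the rounded end to the square end, with the shut fingertips. The job was handed in at about 13 s on the robot's clock.

- **Covers:** each one was seated at a fingertip height of 17.0 mm, the shut height of the upper face. The vertical force was 2.7 to 4.8 N at the readings taken on contact; it was not logged in between.
- **Final pictures:** after the fingers lifted clear, the scene view shows all five covers flat, and the wrist view shows the last two flat. By eye, the tray has not visibly moved, and the jar, dropper and mailer are where they were. I took a last top view but did not measure it, so there is no figure for tray shift, and the far objects were not looked at again.
- **Tray position:** the top and wrist camera estimates agreed within about 1.5 mm. One edge-finding script failed on its first colour threshold and was fixed before the fingers came down to the tray. No other check failed or disagreed.

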